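# Walk a heavy die block round to the fence

## Task

Walk the heavy die block across the worktop by pushing its two yellow corners in turn with the fingertips, left corner first, one corner at a time, until its bright milled face lies flush against the steel fence along its whole width. Touch the block nowhere but on the yellow corners, never lift or tip it, and do not disturb the other things on the worktop. Let go and stand clear at the end.

Things in the scene. Friction and masses are not known exactly. Their poses are not given: they have to be found in the camera images.
- die_block: Dark cast die block, 80 deep (x) x 120 wide (y) x 50 high mm, about 1.5 kg, loose; sliding it takes some 5 to 20 N. Origin: centre of its underside, z up; +x points out through the bright milled face (at x = +40) that must meet the fence, +y is its left. It starts turned 0.45 to 0.9 rad anticlockwise (from above) from square with the fence, its left yellow corner nearest the robot.
- corner_left: Left yellow corner at the back of the die block (away from the milled face), fixed to it: full height, 30 deep (x) x 38 wide (y) x 50 high mm. Origin: its centre; axes as the block's; its back face lies 15 mm behind. Between the yellow corners lies a dark part 44 wide, its face 6 mm deeper than theirs: not to be touched.
- corner_right: Right yellow corner of the block, the mirror image of the left one, same size, origin and axes. Pushed at one corner, the free block turns roughly about a point 55 mm from its centre towards the other corner's side, so that side hardly advances.
- push_left (a point): Point on the back face of the left yellow corner (block frame x = -40, y = +42 mm), 20 mm above the worktop, 18 mm in from the block's left side.
- push_right (a point): Point on the back face of the right yellow corner (block frame x = -40, y = -42 mm), 20 mm above the worktop, 18 mm in from the block's right side.
- face_left (a point): Left end of the bright milled face (block frame x = +40, y = +60 mm), 20 mm above the worktop; axes as the block's.
- face_right (a point): Right end of the bright milled face (block frame x = +40, y = -60 mm), 20 mm above the worktop; axes as the block's.
- fence: Steel angle fence bolted down beyond the block (fixed): upright plate 240 long x 45 high x 12 thick mm, its foot and bolts behind. Origin: middle of the lower edge of the working face towards the robot; +x points level into the fence, square to that face; +y runs along it to the left. The working face is the plane x = 0, y from -120 to +120 mm.
- tool_vice: Bystander, loose: small ground steel vice, 58x139x40 mm; origin: centre of its underside. Leave it alone.
- wheel_hub_2: Bystander, loose: pale turned wheel hub, 52 across, 19 high mm; origin: centre of its underside. Leave it alone.
- marker: Bystander, loose: white pen with a red cap, lying, 14x124x16 mm; origin: centre of its underside. Leave it alone.
- screwdriver: Bystander, loose: red and black screwdriver, lying, 27x198x27 mm; origin: centre of its underside. Leave it alone.
- centre_punch: Bystander, loose: dark centre punch, lying, 12x108x12 mm; origin: centre of its underside. Leave it alone.
- try_square: Bystander, loose: engineer's square with dark stock, lying, 116x75x16 mm; origin: centre of its underside. Leave it alone.
- nut_m16: Bystander, loose: bare steel hexagon nut, 24x28x13 mm; origin: centre of its underside. Leave it alone.

How it is judged:
On the way, in this order (a step that is already met when the one before it is completed fails the run):
1. the left yellow corner has been pushed with the fingers (contact force between the fingers and corner_left above 1 N), for 0.1 s.
2. after that, the right yellow corner has been pushed with the fingers (contact force between the fingers and corner_right above 1 N), for 0.1 s.
At the end, for the whole second after the job is handed in: Both ends of the milled face lie within 3 mm of the fence's working face and within its length (240 mm), the block stands flat on the worktop, at rest (x of face_left in the frame of fence between -0.003 and 0.003 m and y of face_left in the frame of fence between -0.121 and 0.121 m and x of face_right in the frame of fence between -0.003 and 0.003 m and y of face_right in the frame of fence between -0.121 and 0.121 m and height (world z) of die_block below 0.005 m and angle between die_block's own z axis and vertical below 0.05 rad and linear speed of die_block below 0.01 m/s and angular speed of die_block below 0.05 rad/s); the robot touches nothing.
It fails at once if the block is touched (over 2 N) by the robot elsewhere than on its yellow corners (contact force between any of the fingers, the arm and die_block_c0 above 2 N or contact force between any of the fingers, the arm and die_block_c1 above 2 N).
It fails at once if both yellow corners are pushed at the same time (over 1 N each) (contact force between the fingers and corner_left above 1 N and contact force between the fingers and corner_right above 1 N).
It fails at once if the block is lifted more than 6 mm or tipped more than 0.1 rad (height (world z) of die_block above 0.006 m or angle between die_block's own z axis and vertical above 0.1 rad).
It fails at once if a bystander is moved more than 12 mm (distance of any of tool_vice, wheel_hub_2, marker, screwdriver, centre_punch, try_square, nut_m16 from where it was at the start of the episode above 0.012 m).
It also fails if it takes over 70 s, if anything falls off the work surface, if the arm or the gripper's body presses on something with over 40 N, if the wrist force passes 120 N, or if a joint passes its speed limit or range.

## Robot

A 6-joint arm with a two-finger parallel gripper is mounted at the origin on a cart in front of the work surface, level with it; the furniture and walls round the work are solid. World frame = base frame: x ahead of the robot, y to its left, z up, the work surface at z = 0. Lengths are in m, angles in rad, forces in N, time in s.
With the tool pointing down it reaches from about 0.35 to 0.975 m from the base axis. Payload 4.9 kg.
Tool frame: the origin (TCP) lies on the mounting face of the last link; the fingertips stand 173 mm ahead of it and the grasp point (between the pads) lies ctrl.pinch_z ahead of it (ctrl.pinch_z is the distance from the TCP to the grasp point, in m); z points along the fingers, y is the line along which they close (so a half turn about z gives the same grasp; the last joint's range is limited). The gripper opens to 85 mm and grips with 20 to 120 N. Pads are 22 mm wide; open, the fingers measure 114 mm over their backs; the gripper's body (76 mm by 85 mm) begins 54 mm behind the grasp point. The pads swing forward as they close: fully open they stand 13 mm farther back than shut.
Start: joints at [1.042, 0.053, 1.613, -0, 1.476, -0.119], TCP at [0.249, 0.573, 0.405] pointing down, gripper open.
Joint ranges: [-3.01, 3.01], [-1.01, 2.22], [0.06, 2.58], [-1.02, 4.17], [0.09, 2.62], [-3.14, 3.14]. Speed limits (rad/s): [2.57, 2.57, 3.14, 3.14, 3.14, 3.14].

## Interface

Orientations are given as a rotation vector (axis times angle).
In Python, from station import telemetry, eyes, ctrl gives the robot as it stands.
- The arm moves only by the tool apply_moves, never from a script. Its argument "plan" is a list of rows, each a list of 5 numbers: the finger opening in m, from 0 to 0.0854, then the shift along the tool's x, y, z in m, then the turn about the tool's z in rad. In form: [[jaw, x, y, z, roll], ...]. A call has 1 to 12 rows; each row is the pose to reach, as a shift and turn from the pose commanded when the call began, along the tool's axes at that moment; what a row does not reach only later rows make up. A row lasts 1/12 s, in which the tool goes at most 41.7 mm and 7.16 degrees, less where a joint would pass 70% of its speed; a pose out of reach is approached as far as the arm can. A call with a gripper value outside its range is refused whole. The fingers move at their own pace and stop on an object; "newtons" is the grip in N (left out, the last holds). Time passes only in rows, so rows that repeat a pose let the fingers close. It gives the time, the measured TCP pose, the force, the opening and the grip force at its end, in the units of the state.
- telemetry.get_obs(): the state, without advancing time (a new reading comes with each control period).
- eyes.get_image(name): name is "scene" or "top" or "wrist"; returns a dict with "img" (480x640x3 uint8, blue, green, red), "range_z" (480x640 float32, m along the optical axis (not along the pixel's ray), 0 where there is no reading), "K" (3x3 intrinsics, pixels), "dist_coeffs" ([k1, k2, p1, p2, k3] as OpenCV has them; the pictures are not rectified), "pose" (4x4, takes a point from camera to world coordinates); the wrist camera has in their place "hand_eye" (4x4, takes a point from camera to tool coordinates, whose origin is the TCP and whose axes are the flange's). Camera axes: x right, y down, z forward; pixel columns grow to the right and rows downward; lengths in m; the calibration is good to about 2 mm. A picture is of the moment at which its call begins: read the wrist's pose just before it.
- ctrl.finish_job(): hands the job in; it is judged then, once.
Trained networks look in a picture, given as the dict that the camera call returned (one of the last four; its "shot" number tells which), for a name from the list of things; names that differ only in an ending like _2 or _b are one class to them, and where a whole thing is asked for, a point or a joint stands for the part that bears it (a point fixed in the world has none). Each returns a list of dicts, best first, with "confidence" (0 to 1); they miss things now and then, are a little off and sometimes report something else, mostly with a low value. They report only what shows in the picture. A call takes as long as a camera call.
- eyes.search_frame(thing, picture): "box" ([left, top, right, bottom] in pixels, round what is visible of it).
- eyes.outline_of(thing, picture): "region" (480x640 bool, what is visible of it) and "box" ([left, top, right, bottom] in pixels, round what is visible of it).
- eyes.tip_of(thing, picture): "point" ([column, row] in pixels: a listed point, or the origin of a listed thing).
The state is a dict: "t": time; "q": joint angles; "dq": joint speeds; "effort": joint torques, N m; "tool_pos": TCP position; "tool_rot": TCP orientation; "contact_force": force on the tool from outside, world axes, zero at the start; "wrist_torque": the same for the moment, N m; "opening": finger opening in m; "grip_force": force on a finger pad.
Only numpy, scipy, OpenCV 4.12 (cv2) and the standard library are available. Lean on these libraries where they do the work, as an engineer would, in place of code of your own. Each camera call takes 0.05 s, during which the arm holds its last target. There are 200 camera calls.

## Working session

There is one attempt and no reset: what is moved stays moved. The work goes in short steps, Python scripts to look and compute and a tool call to move; the robot and the scene stay as the last step left them, time stands still between calls to the robot, and variables do not carry over. Pictures are saved under pics/ and viewed, at most 10 in all, crops included, and the job is handed in when it is done.

Besides the shell and the picture viewer there is one more tool, called after "Call:" in YAML: its name, and indented under it one key for each argument. apply_moves: Moves the arm, as the interface text tells. Its arguments: {"type":"object","properties":{"plan":{"type":"array","items":{"type":"array","items":{"type":"number"}}},"newtons":{"type":"number"}},"required":["plan"]}

```bash
mkdir -p pics; ls; cat > h.py <<'E'
import numpy as np, cv2
from station import telemetry, eyes, ctrl
from scipy.spatial.transform import Rotation as R
def T_cam(p,o=None):
    if 'pose' in p: return np.array(p['pose'])
    T=np.eye(4);T[:3,:3]=R.from_rotvec(o['tool_rot']).as_matrix();T[:3,3]=o['tool_pos']
    return T@np.array(p['hand_eye'])
def ray(p,uv,T):
    q=cv2.undistortPoints(np.array(uv,float).reshape(-1,1,2),np.array(p['K']),np.array(p['dist_coeffs']))[:,0]
    return np.c_[q,np.ones(len(q))]
def on_plane(p,uv,z,T):
    d=ray(p,uv,T)@T[:3,:3].T; o=T[:3,3]
    return o+d*((z-o[2])/d[:,2])[:,None]
def cloud(p,T,mask=None):
    z=p['range_z']; m=z>0
    if mask is not None: m&=mask
    v,u=np.nonzero(m)
    d=ray(p,np.c_[u,v],T)*z[v,u][:,None]
    return d@T[:3,:3].T+T[:3,3],np.c_[u,v]
def proj(p,X,T):
    Ti=np.linalg.inv(T);r,_=cv2.Rodrigues(Ti[:3,:3])
    return cv2.projectPoints(np.array(X,float),r,Ti[:3,3],np.array(p['K']),np.array(p['dist_coeffs']))[0][:,0]
E
python3 - <<'E'
from h import *
o=telemetry.get_obs();print(o, ctrl.pinch_z)
for n in['scene','top']:
    p=eyes.get_image(n);cv2.imwrite(f'pics/{n}1.png',p['img']);T=T_cam(p)
    print(n,T.round(3).tolist())
    for t in['die_block','corner_left','corner_right','fence','tool_vice','wheel_hub_2','marker','screwdriver','centre_punch','try_square','nut_m16']:
        r=eyes.outline_of(t,p)
        if r:
            c,_=cloud(p,T,r[0]['region']); print(t,round(r[0]['confidence'],2),np.round(r[0]['box']),'med',np.median(c,0).round(3) if len(c) else None,'lo',np.percentile(c,3,axis=0).round(3),'hi',np.percentile(c,97,axis=0).round(3))
    for t in['push_left','push_right','face_left','face_right']:
        r=eyes.tip_of(t,p)
        if r: print(t,round(r[0]['confidence'],2),r[0]['point'],on_plane(p,[r[0]['point']],.02,T).round(3))
E
```

```text
pics
{'t': 0.0, 'q': array([ 1.04198639e+00,  5.33534117e-02,  1.61430528e+00, -4.73589625e-06,
        1.47599348e+00, -1.19027701e-01]), 'dq': array([ 0.00049193, -0.00026454,  0.00076821, -0.00209044,  0.00189332,
       -0.00166234]), 'effort': array([ 4.83161548e-04, -3.93696105e+01, -3.70167732e+01, -9.64650849e-05,
        7.44146149e-03,  9.93608865e-06]), 'tool_pos': array([0.248884  , 0.5730117 , 0.40345805]), 'tool_rot': array([-6.39056730e-01, -3.07524167e+00,  3.06855349e-03]), 'contact_force': array([-0.4873291 , -0.37057745, -0.2065256 ]), 'wrist_torque': array([-0.00998132, -0.03709016,  0.01488763]), 'grip_force': 0.0, 'opening': 0.08546370756325376} 0.1547
scene [[0.506, -0.485, 0.713, -0.658], [-0.863, -0.279, 0.422, -0.765], [-0.006, -0.829, -0.559, 0.975], [0.0, 0.0, 0.0, 1.0]]
die_block 0.92 [282. 232. 333. 267.] med [ 0.51  -0.054  0.044] lo [ 0.46  -0.107  0.001] hi [0.571 0.007 0.051]
corner_left 0.8 [283. 247. 300. 267.] med [ 0.469 -0.037  0.032] lo [ 0.456 -0.053  0.001] hi [ 0.486 -0.014  0.05 ]
corner_right 0.75 [297. 210. 375. 245.] med [ 0.658 -0.055  
[... 1845 characters left out ...]
.505  0.006] hi [ 0.438 -0.402  0.018]
screwdriver 0.57 [118. 289. 196. 304.] med [0.452 0.403 0.023] lo [0.438 0.332 0.012] hi [0.467 0.455 0.029]
centre_punch 0.53 [182. 303. 222. 307.] med [0.439 0.26  0.009] lo [0.431 0.216 0.003] hi [0.448 0.305 0.015]
try_square 0.82 [170. 246. 224. 282.] med [0.558 0.239 0.013] lo [ 0.507  0.224 -0.001] hi [0.581 0.277 0.02 ]
nut_m16 0.52 [413. 296. 425. 307.] med [ 0.439 -0.267  0.011] lo [ 0.427 -0.276 -0.003] hi [ 0.449 -0.256  0.015]
push_left 0.85 [322.0, 290.8] [[ 0.469 -0.033  0.02 ]]
push_right 0.96 [352.8, 269.4] [[ 0.521 -0.108  0.02 ]]
face_left 0.56 [293.4, 272.1] [[0.515 0.036 0.02 ]]
face_right 0.6 [333.9, 240.9] [[ 0.591 -0.063  0.02 ]]
```

```bash
cat >> h.py <<'E'
def blockfit(p,T,ztop=.05,dz=.008,box=(.4,.72,-.2,.15)):
    c,_=cloud(p,T); m=(abs(c[:,2]-ztop)<dz)&(c[:,0]>box[0])&(c[:,0]<box[1])&(c[:,1]>box[2])&(c[:,1]<box[3])
    return c[m]
E
python3 - <<'E'
from h import *
for n in['top','scene']:
    p=eyes.get_image(n);T=T_cam(p)
    b=blockfit(p,T,.051,.006,(.4,.63,-.2,.15)); print(n,len(b),np.median(b[:,2]),cv2.minAreaRect((b[:,:2]*1000).astype(np.float32)))
    f=blockfit(p,T,.045,.006,(.635,.75,-.25,.15));print(len(f),np.median(f[:,2]),cv2.minAreaRect((f[:,:2]*1000).astype(np.float32)))
    r=cv2.resize(p['img'][180:330,250:450] if n=='top' else p['img'][180:300,250:410],None,fx=4,fy=4,interpolation=cv2.INTER_CUBIC)
    cv2.imwrite(f'pics/{n}c.png',r)
E
```

```text
top 1530 0.0493521022455905 ((525.5284423828125, -42.326171875), (80.54035949707031, 119.77416229248047), 42.09033203125)
497 0.04369371161944402 ((674.1026000976562, -46.47328186035156), (238.99403381347656, 35.096954345703125), 88.99010467529297)
scene 637 0.04789716566093005 ((523.0690307617188, -45.65275573730469), (87.03421020507812, 120.3421401977539), 42.82598876953125)
234 0.04185350383348452 ((666.9373779296875, -48.85308074951172), (239.4225311279297, 36.49848556518555), 89.3239517211914)
```

View pics/topc.png

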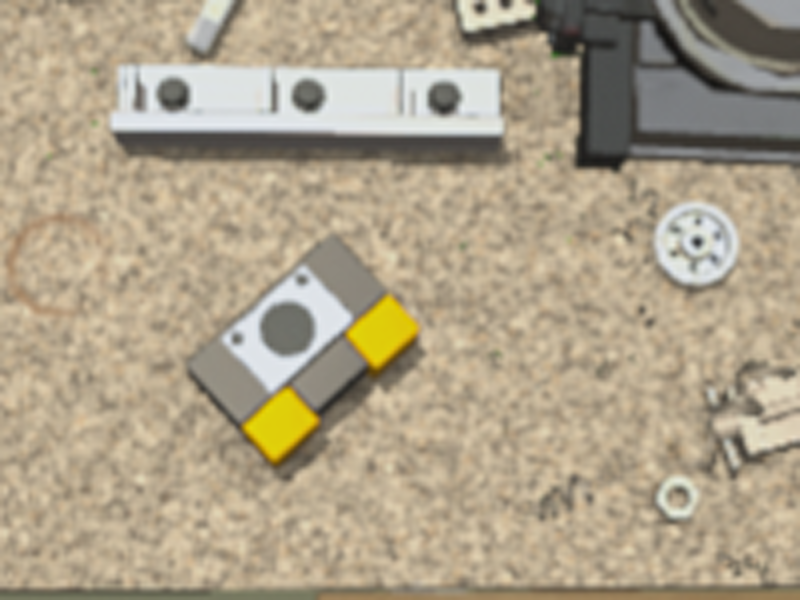

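Call:
apply_moves:
  plan:
    - [0,-0.413,-0.522,0,-1.14]
    - [0,-0.413,-0.522,0,-1.14]
    - [0,-0.413,-0.522,0,-1.14]
    - [0,-0.413,-0.522,0,-1.14]
    - [0,-0.413,-0.522,0,-1.14]
    - [0,-0.413,-0.522,0,-1.14]
    - [0,-0.413,-0.522,0,-1.14]
    - [0,-0.413,-0.522,0,-1.14]
    - [0,-0.413,-0.522,0,-1.14]
    - [0,-0.413,-0.522,0,-1.14]
    - [0,-0.413,-0.522,0,-1.14]
    - [0,-0.413,-0.522,0,-1.14]
  newtons: 40

```text
t: 2.7
tool_pos: [0.3688, 0.1225, 0.4053]
tool_rot: [-1.124, 2.932, -0.001]
contact_force: [0.5, 0.4, 0.0]
opening: -0.0001
grip_force: 0.0
```

Call:
apply_moves:
  plan:
    - [0,0.091,-0.177,0,0]
    - [0,0.091,-0.177,0,0]
    - [0,0.091,-0.177,0,0]
    - [0,0.091,-0.177,0,0]
    - [0,0.091,-0.177,0,0]
    - [0,0.091,-0.177,0,0]
    - [0,0.091,-0.177,0,0]

```text
t: 3.28
tool_pos: [0.4194, -0.0699, 0.4049]
tool_rot: [1.116, -2.936, -0.001]
contact_force: [-0.3, -0.2, -0.2]
opening: 0.0002
grip_force: 0.0
```

```bash
cat >> h.py <<'E'
def fit(b,w):
    # oriented rectangle by minAreaRect on percentiles
    return cv2.minAreaRect((b[:,:2]*1000).astype(np.float32))
def to(o,wps):
    M=R.from_rotvec(o['tool_rot']).as_matrix(); f=np.arctan2(-M[1,0],-M[0,0])
    print('now',np.round(o['tool_pos'],4),'fwd',round(f,3),'F',np.round(o['contact_force'],1))
    for x,y,z,a in wps: print((M.T@(np.array([x,y,z])-o['tool_pos'])).round(4), 'roll',round(f-a,3))
E
python3 - <<'E'
from h import *
o=telemetry.get_obs();p=eyes.get_image('wrist');T=T_cam(p,o)
print(np.round(p['hand_eye'],3).tolist(),o['tool_pos'])
cv2.imwrite('pics/w1.png',p['img'])
for zt,box in((.05,(.4,.635,-.2,.15)),(.045,(.64,.75,-.25,.15)),):
    b=blockfit(p,T,zt,.004,box);print(len(b),np.median(b[:,2]) if len(b) else 0,fit(b,1) if len(b) else 0)
for t in['corner_left','corner_right','fence']:
    r=eyes.outline_of(t,p)
    if r:
        c,_=cloud(p,T,r[0]['region']);c=c[abs(c[:,2]-.05)<.006]
        print(t,r[0]['confidence'],r[0]['box'],len(c),fit(c,1) if len(c) else 0)
E
```

```text
[[0.001, -0.955, -0.296, 0.075], [1.0, 0.001, 0.001, 0.001], [-0.0, -0.296, 0.955, 0.031], [0.0, 0.0, 0.0, 1.0]] [ 0.41943283 -0.06990844  0.40493014]
8195 0.05026900244993815 ((525.597900390625, -41.974395751953125), (80.62799072265625, 119.5145263671875), 42.12062072753906)
1601 0.04495461965307873 ((662.4351196289062, -87.0114517211914), (154.20217895507812, 14.090126037597656), 89.14402770996094)
corner_left 0.57 [289.9, 266.9, 333.7, 315.6] 1132 ((479.2648010253906, -28.591720581054688), (29.92826271057129, 37.33832550048828), 41.203033447265625)
corner_right 0.8 [189.5, 266.1, 247.0, 314.1] 1466 ((533.525634765625, -88.93612670898438), (29.194406509399414, 37.665069580078125), 41.61711502075195)
fence 0.69 [57.5, 318.7, 200.5, 453.8] 1251 ((662.2728881835938, -87.21558380126953), (152.7056427001953, 13.63355541229248), 89.1187515258789)
```

View pics/w1.png

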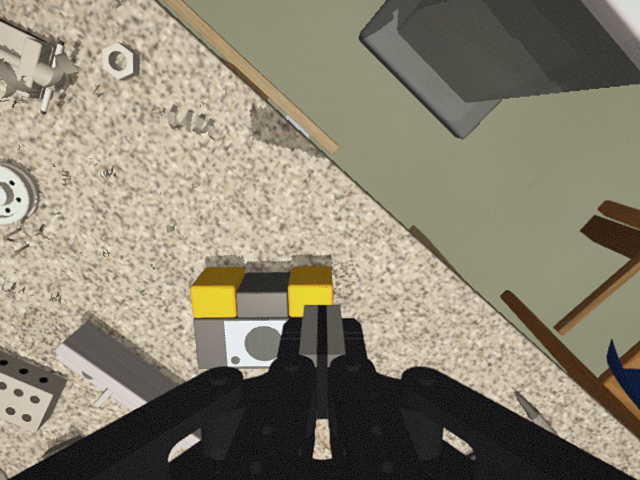

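```bash
cat >> h.py <<'E'
def arc(o,piv,off,psis,z,extra=0):
    return to(o,[(*(np.array(piv)+np.array([[np.cos(a),-np.sin(a)],[np.sin(a),np.cos(a)]])@np.array(off)),z,a) for a in psis])
E
python3 - <<'E'
from h import *
to(telemetry.get_obs(),[(.4417,-.0625,.22,.735),(.4417,-.0625,.185,.735)])
E
```

```text
now [ 0.4192 -0.0674  0.4049] fwd 0.732 F [-0.7  0.2 -0.4]
[-0.02   -0.0114  0.1849] roll -0.003
[-0.02   -0.0114  0.2199] roll -0.003
```

Call:
apply_moves:
  plan:
    - [0,-0.02,-0.011,0.04,0]
    - [0,-0.02,-0.011,0.08,0]
    - [0,-0.02,-0.011,0.12,0]
    - [0,-0.02,-0.011,0.16,0]
    - [0,-0.02,-0.011,0.19,0]
    - [0,-0.02,-0.011,0.21,0]
    - [0,-0.02,-0.011,0.22,0]
    - [0,-0.02,-0.011,0.22,0]
    - [0,-0.02,-0.011,0.22,0]

```text
t: 4.23
tool_pos: [0.442, -0.0627, 0.1856]
tool_rot: [-1.124, 2.933, -0.001]
contact_force: [0.3, -0.5, 0.1]
opening: -0.0
grip_force: 0.0
```

```bash
python3 - <<'E'
from h import *
o=telemetry.get_obs();p=eyes.get_image('wrist');T=T_cam(p,o)
b=blockfit(p,T,.05,.004,(.4,.635,-.2,.15));print(len(b),fit(b,1))
cv2.imwrite('pics/w2.png',p['img'])
o=telemetry.get_obs()
arc(o,(.5625,-.0828),(-51,96) and (-.051,.096),[.735,.65,.55,.45,.35,.25],.185)
E
```

```text
1460 ((437.01385498046875, -66.32254028320312), (26.086734771728516, 26.216583251953125), 87.67389678955078)
now [ 0.4425 -0.0631  0.1866] fwd 0.731 F [-0.1  0.   0.5]
[-0.0248  0.001   0.0016] roll -0.004
[-0.0331  0.005   0.0016] roll 0.081
[-0.0433  0.0088  0.0016] roll 0.181
[-0.0538  0.0116  0.0017] roll 0.281
[-0.0645  0.0133  0.0017] roll 0.381
[-0.0754  0.0139  0.0017] roll 0.481
```

View pics/w2.png

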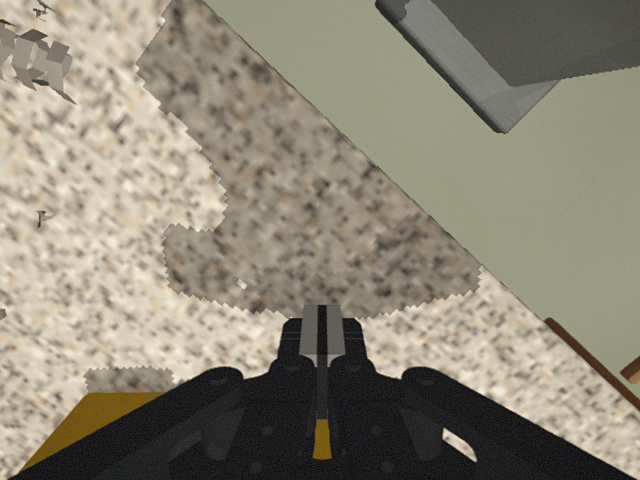

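Call:
apply_moves:
  plan:
    - [0,-0.012,0.001,0.001,0]
    - [0,-0.02,0.001,0.001,0]
    - [0,-0.025,0.001,0.001,0]
    - [0,-0.029,0.003,0.001,0.04]
    - [0,-0.033,0.005,0.001,0.08]
    - [0,-0.038,0.007,0.001,0.13]
    - [0,-0.043,0.009,0.001,0.18]
    - [0,-0.048,0.01,0.001,0.23]
    - [0,-0.054,0.0115,0.001,0.28]
    - [0,-0.059,0.0125,0.001,0.33]
    - [0,-0.0645,0.0133,0.001,0.38]
    - [0,-0.0645,0.0133,0.001,0.38]

```text
t: 5.28
tool_pos: [0.4812, -0.0098, 0.1846]
tool_rot: [0.546, -3.092, 0.0]
contact_force: [-4.6, -0.0, 4.1]
opening: -0.0003
grip_force: 2.3
```

```bash
cat >> h.py <<'E'
def look(tag=None):
    p=eyes.get_image('top');T=T_cam(p);
    if tag: cv2.imwrite(f'pics/{tag}.png',cv2.resize(p['img'][170:330,240:440],None,fx=4,fy=4))
    for t,z in(('corner_left',.05),('corner_right',.05)):
        r=eyes.outline_of(t,p)
        if r:
            c,_=cloud(p,T,r[0]['region']);c=c[abs(c[:,2]-z)<.006]
            print(t,round(r[0]['confidence'],2),len(c),fit(c,1) if len(c) else 0)
    b=blockfit(p,T,.05,.005,(.4,.652,-.2,.15));print(len(b),fit(b,1))
    return p,T
E
python3 - <<'E'
from h import *
o=telemetry.get_obs();to(o,[]);look('t2')
E
```

```text
now [ 0.4812 -0.0098  0.1846] fwd 0.35 F [-4.6 -0.   4.1]
corner_left 0.73 226 ((662.6547241210938, -46.067726135253906), (238.66519165039062, 13.082027435302734), 88.78514099121094)
corner_right 0.31 225 ((662.6547241210938, -46.067726135253906), (238.66519165039062, 13.082027435302734), 88.78514099121094)
448 ((547.2196044921875, -47.054290771484375), (80.51042938232422, 87.94230651855469), 18.922231674194336)
```

View pics/t2.png

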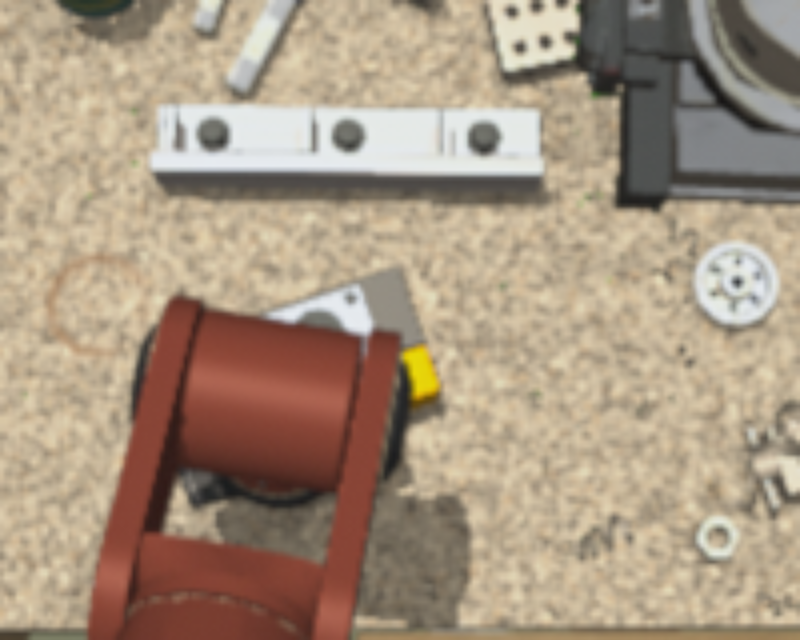

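```bash
python3 - <<'E'
from h import *
arc(telemetry.get_obs(),(.5625,-.0828),(-.051,.096),[.35,.3,.25,.2,.15,.1,.05,0,-.05,-.1,-.15,-.2,-.25],.185)
E
```

```text
now [ 0.4811 -0.01    0.1846] fwd 0.351 F [-5.1  0.5  5.8]
[-0.0005 -0.0004 -0.0004] roll 0.001
[-0.0054  0.0021 -0.0004] roll 0.051
[-0.0104  0.0042 -0.0004] roll 0.101
[-0.0154  0.0062 -0.0004] roll 0.151
[-0.0206  0.0078 -0.0004] roll 0.201
[-0.0259  0.0093 -0.0004] roll 0.251
[-0.0312  0.0104 -0.0005] roll 0.301
[-0.0365  0.0113 -0.0005] roll 0.351
[-0.0419  0.0119 -0.0005] roll 0.401
[-0.0474  0.0122 -0.0005] roll 0.451
[-0.0528  0.0123 -0.0005] roll 0.501
[-0.0582  0.0121 -0.0005] roll 0.551
[-0.0636  0.0116 -0.0005] roll 0.601
```

Call:
apply_moves:
  plan:
    - [0,-0.0054,0.002,0,0.05]
    - [0,-0.0104,0.004,0,0.1]
    - [0,-0.0154,0.006,0,0.15]
    - [0,-0.0206,0.008,0,0.2]
    - [0,-0.0259,0.009,0,0.25]
    - [0,-0.0312,0.0104,0,0.3]
    - [0,-0.0365,0.0113,0,0.35]
    - [0,-0.0419,0.0119,0,0.4]
    - [0,-0.0474,0.0122,0,0.45]
    - [0,-0.0528,0.0123,0,0.5]
    - [0,-0.0582,0.0121,0,0.55]
    - [0,-0.0636,0.0116,0,0.6]

```text
t: 6.43
tool_pos: [0.5361, 0.0231, 0.1845]
tool_rot: [-0.394, -3.112, -0.001]
contact_force: [-10.6, 2.1, 11.3]
opening: -0.0
grip_force: 5.4
```

Call:
apply_moves:
  plan:
    - [0,0.02,0,0,0]
    - [0,0.045,0,0,0]
    - [0,0.06,0,-0.04,0]
    - [0,0.06,0,-0.08,0]
    - [0,0.06,0,-0.12,0]
    - [0,0.06,0,-0.15,0]
    - [0,0.06,0,-0.15,0]
    - [0,0.06,0,-0.15,0]
    - [0,0.06,0,-0.15,0]

```text
t: 7.18
tool_pos: [0.4784, 0.0373, 0.3335]
tool_rot: [0.391, 3.117, 0.0]
contact_force: [0.4, 0.1, -0.8]
opening: 0.0
grip_force: 0.0
```

```bash
cat >> h.py <<'E'
def wlook(tag=None):
    o=telemetry.get_obs();p=eyes.get_image('wrist');T=T_cam(p,o);to(o,[])
    if tag: cv2.imwrite(f'pics/{tag}.png',p['img'])
    for t in['corner_left','corner_right']:
        r=eyes.outline_of(t,p)
        if r:
            c,_=cloud(p,T,r[0]['region']);c=c[abs(c[:,2]-.05)<.004]
            print(t,round(r[0]['confidence'],2),r[0]['box'],len(c),fit(c,1) if len(c) else 0)
    b=blockfit(p,T,.05,.002,(.4,.66,-.2,.15));print('block',len(b),fit(b,1))
    f=blockfit(p,T,.045,.002,(.645,.75,-.25,.15))
    if len(f): print('fence',len(f),fit(f,1))
    return p,T
E
python3 - <<'E'
from h import *
wlook('w3')
E
```

```text
now [0.4784 0.0373 0.3335] fwd -0.25 F [ 0.4  0.1 -0.8]
corner_right 0.81 [172.2, 307.1, 245.3, 374.0] 1828 ((537.4782104492188, -60.64344024658203), (37.63712692260742, 30.207502365112305), 73.23722839355469)
block 3196 ((571.5499267578125, -34.41374588012695), (107.49040222167969, 80.28462219238281), 73.22630310058594)
```

View pics/w3.png

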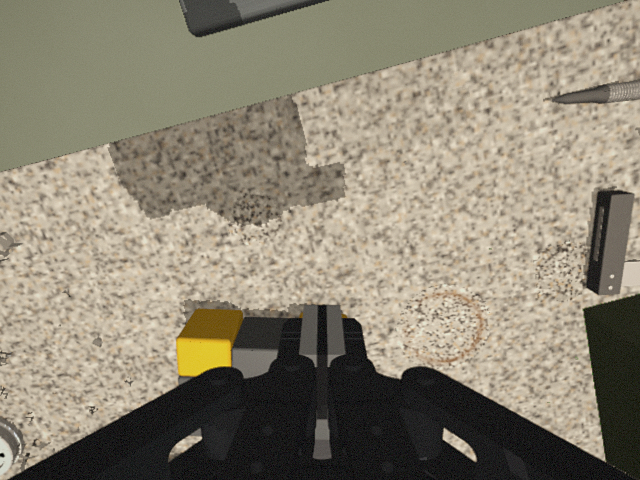

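```bash
python3 - <<'E'
from h import *
arc(telemetry.get_obs(),(.5892,.0241),(-.051-.028,-.096),[-.293],.185)
E
```

```text
now [0.4779 0.0373 0.3317] fwd -0.25 F [ 0.  -0.2 -0.5]
[-0.0286 -0.0777  0.1467] roll 0.043
```

Call:
apply_moves:
  plan:
    - [0,0,-0.04,0,0.043]
    - [0,-0.02,-0.078,0.01,0.043]
    - [0,-0.029,-0.078,0.05,0.043]
    - [0,-0.029,-0.078,0.085,0.043]
    - [0,-0.029,-0.078,0.12,0.043]
    - [0,-0.029,-0.078,0.14,0.043]
    - [0,-0.029,-0.078,0.147,0.043]
    - [0,-0.029,-0.078,0.147,0.043]
    - [0,-0.029,-0.078,0.147,0.043]

```text
t: 8.08
tool_pos: [0.4874, -0.0455, 0.187]
tool_rot: [-0.458, -3.108, -0.0]
contact_force: [1.4, 1.0, 0.9]
opening: 0.0
grip_force: 0.0
```

```bash
python3 - <<'E'
from h import *
arc(telemetry.get_obs(),(.5892,.0241),(-.051,-.096),[-.293,-.24,-.19,-.14,-.09,-.04,.01,.06,.11,.16,.2,.24],.185)
E
```

```text
now [ 0.4874 -0.0455  0.187 ] fwd -0.293 F [1.4 1.  0.9]
[-0.0264  0.0001  0.002 ] roll 0.0
[-0.0315 -0.0025  0.002 ] roll -0.053
[-0.0365 -0.0047  0.002 ] roll -0.103
[-0.0416 -0.0066  0.002 ] roll -0.153
[-0.0468 -0.0082  0.002 ] roll -0.203
[-0.052  -0.0096  0.002 ] roll -0.253
[-0.0573 -0.0108  0.002 ] roll -0.303
[-0.0627 -0.0117  0.002 ] roll -0.353
[-0.0681 -0.0123  0.002 ] roll -0.403
[-0.0735 -0.0126  0.002 ] roll -0.453
[-0.0779 -0.0127  0.002 ] roll -0.493
[-0.0822 -0.0125  0.002 ] roll -0.533
```

Push the right corner to about ψ = 0.16, then look.

Call:
apply_moves:
  plan:
    - [0,-0.012,0,0.002,0]
    - [0,-0.02,0,0.002,0]
    - [0,-0.0264,0,0.002,0]
    - [0,-0.0315,-0.0025,0.002,-0.053]
    - [0,-0.0365,-0.0047,0.002,-0.103]
    - [0,-0.0416,-0.0066,0.002,-0.153]
    - [0,-0.0468,-0.0082,0.002,-0.203]
    - [0,-0.052,-0.0096,0.002,-0.253]
    - [0,-0.0573,-0.0108,0.002,-0.303]
    - [0,-0.0627,-0.0117,0.002,-0.353]
    - [0,-0.0681,-0.0123,0.002,-0.403]
    - [0,-0.0735,-0.0126,0.002,-0.453]

```text
t: 9.08
tool_pos: [0.5537, -0.0792, 0.1858]
tool_rot: [0.256, -3.127, 0.0]
contact_force: [-8.0, -1.0, 3.1]
opening: -0.0004
grip_force: 3.9
```

Call:
apply_moves:
  plan:
    - [0,0.02,0,0,0]
    - [0,0.05,0,0,0]
    - [0,0.07,0,-0.04,0]
    - [0,0.07,0,-0.08,0]
    - [0,0.07,0,-0.12,0]
    - [0,0.07,0,-0.15,0]
    - [0,0.07,0,-0.15,0]
    - [0,0.07,0,-0.15,0]

```text
t: 9.75
tool_pos: [0.4858, -0.0903, 0.3393]
tool_rot: [-0.251, 3.124, -0.005]
contact_force: [0.2, -0.3, -1.6]
opening: -0.0003
grip_force: 0.0
```

```bash
python3 - <<'E'
from h import *
wlook('w4');look()
E
```

```text
now [ 0.4858 -0.0903  0.3393] fwd 0.16 F [ 0.2 -0.3 -1.6]
block 2621 ((595.2948608398438, -24.640548706054688), (80.72917175292969, 107.88373565673828), 11.197951316833496)
fence 283 ((659.6078491210938, -110.18968200683594), (12.120983123779297, 109.23046112060547), 1.1135183572769165)
corner_left 0.5 181 ((564.4739990234375, 6.806724548339844), (34.17683410644531, 33.881744384765625), 0.2536442279815674)
723 ((596.5042114257812, -31.087966918945312), (80.90077209472656, 119.54138946533203), 10.70376968383789)
```

```bash
python3 - <<'E'
from h import *
arc(telemetry.get_obs(),(.586,.023),(-.051-.03,-.096),[.192],.185)
arc(telemetry.get_obs(),(.586,.023),(-.051,-.096),[.192,.22,.25,.28],.185)
E
```

```text
now [ 0.4845 -0.0898  0.3331] fwd 0.16 F [-1.2  0.3 -0.2]
[-0.0408 -0.0036  0.1479] roll -0.032
now [ 0.4845 -0.0898  0.3331] fwd 0.16 F [-1.2  0.3 -0.2]
[-0.0708 -0.0026  0.1478] roll -0.032
[-0.0735 -0.0039  0.1478] roll -0.06
[-0.0765 -0.0052  0.1478] roll -0.09
[-0.0795 -0.0065  0.1478] roll -0.12
```

Call:
apply_moves:
  plan:
    - [0,0,0,0.04,-0.032]
    - [0,-0.03,-0.003,0.08,-0.032]
    - [0,-0.04,-0.003,0.115,-0.032]
    - [0,-0.04,-0.003,0.14,-0.032]
    - [0,-0.04,-0.003,0.148,-0.032]
    - [0,-0.055,-0.003,0.148,-0.032]
    - [0,-0.065,-0.003,0.148,-0.032]
    - [0,-0.071,-0.003,0.148,-0.032]
    - [0,-0.0735,-0.004,0.148,-0.06]
    - [0,-0.0765,-0.005,0.148,-0.09]
    - [0,-0.0795,-0.0065,0.148,-0.12]
    - [0,-0.0795,-0.0065,0.148,-0.12]

```text
t: 11.05
tool_pos: [0.5645, -0.0841, 0.1878]
tool_rot: [0.44, -3.11, 0.001]
contact_force: [-3.6, -1.5, 0.2]
opening: -0.0
grip_force: 1.8
```

Call:
apply_moves:
  plan:
    - [0,0.02,0,0,0]
    - [0,0.05,0,0,0]
    - [0,0.07,0,-0.04,0]
    - [0,0.07,0,-0.08,0]
    - [0,0.07,0,-0.12,0]
    - [0,0.07,0,-0.15,0]
    - [0,0.07,0,-0.15,0]
    - [0,0.07,0,-0.15,0]

```text
t: 11.72
tool_pos: [0.4979, -0.1033, 0.3413]
tool_rot: [-0.437, 3.103, -0.006]
contact_force: [0.1, 0.0, -0.2]
opening: -0.0001
grip_force: 0.0
```

```bash
python3 - <<'E'
from h import *
look('t5')
to(telemetry.get_obs(),[])
E
```

```text
corner_left 0.77 181 ((565.0635986328125, 2.2053070068359375), (28.911449432373047, 37.715919494628906), 16.000486373901367)
830 ((598.9330444335938, -21.551712036132812), (80.3354263305664, 102.91960906982422), 16.79343605041504)
now [ 0.4966 -0.1029  0.3356] fwd 0.28 F [-0.5 -0.5 -0.4]
```

View pics/t5.png

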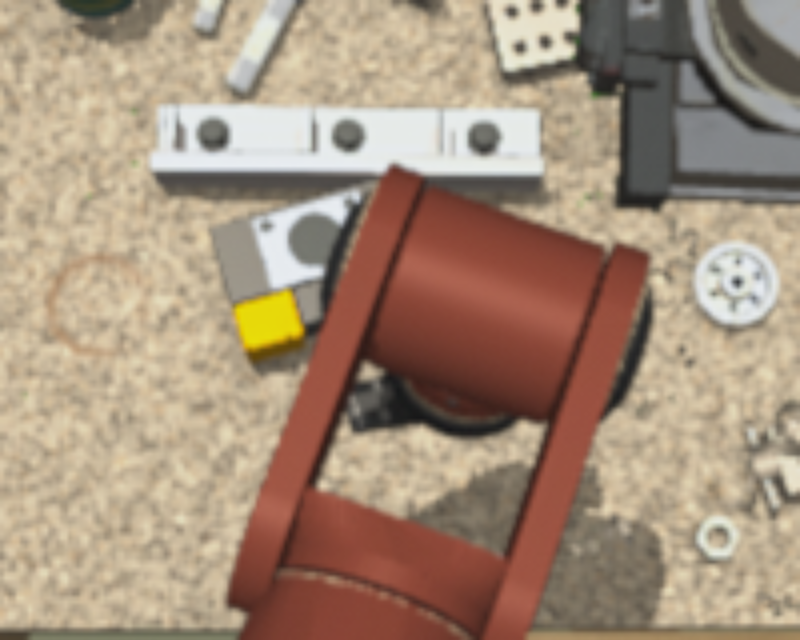

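```bash
python3 - <<'E'
from h import *
o=telemetry.get_obs()
arc(o,(.6161,-.0828),(-.051-.03,.096),[.286],.185)
arc(o,(.6161,-.0828),(-.051,.096),[.286,.24,.19,.14,.09,.04,0,-.017],.185)
E
```

```text
now [ 0.4966 -0.1029  0.3356] fwd 0.28 F [-0.5 -0.5 -0.4]
[-0.039   0.0816  0.1507] roll -0.006
now [ 0.4966 -0.1029  0.3356] fwd 0.28 F [-0.5 -0.5 -0.4]
[-0.069   0.0818  0.1506] roll -0.006
[-0.0735  0.084   0.1506] roll 0.04
[-0.0784  0.0863  0.1506] roll 0.09
[-0.0835  0.0882  0.1506] roll 0.14
[-0.0887  0.09    0.1506] roll 0.19
[-0.0939  0.0914  0.1506] roll 0.24
[-0.0981  0.0924  0.1506] roll 0.28
[-0.0999  0.0928  0.1506] roll 0.297
```

Call:
apply_moves:
  plan:
    - [0,0,0.04,0,0]
    - [0,-0.01,0.082,0.01,0]
    - [0,-0.039,0.082,0.05,0]
    - [0,-0.039,0.082,0.09,0]
    - [0,-0.039,0.082,0.12,0]
    - [0,-0.039,0.082,0.143,0]
    - [0,-0.039,0.082,0.15,0]
    - [0,-0.055,0.082,0.15,0]
    - [0,-0.063,0.082,0.15,0]
    - [0,-0.069,0.082,0.15,0]
    - [0,-0.0735,0.084,0.15,0.04]

```text
t: 12.78
tool_pos: [0.5448, -0.0023, 0.1874]
tool_rot: [0.375, -3.116, 0.001]
contact_force: [-7.6, -3.0, 3.5]
opening: 0.0001
grip_force: 3.4
```

```bash
python3 - <<'E'
from h import *
o=telemetry.get_obs()
arc(o,(.6161,-.0828),(-.051,.096),[.19,.14,.09,.04,0.02,0,-.017,-.03],.185)
E
```

```text
now [ 0.5448 -0.0023  0.1874] fwd 0.24 F [-7.6 -3.   3.5]
[-0.004   0.0033  0.0024] roll 0.05
[-0.009   0.0055  0.0024] roll 0.1
[-0.0141  0.0074  0.0024] roll 0.15
[-0.0192  0.0091  0.0024] roll 0.2
[-0.0213  0.0097  0.0024] roll 0.22
[-0.0234  0.0103  0.0024] roll 0.24
[-0.0252  0.0107  0.0024] roll 0.257
[-0.0266  0.011   0.0024] roll 0.27
```

Call:
apply_moves:
  plan:
    - [0,-0.004,0.003,0.001,0.05]
    - [0,-0.009,0.0055,0.001,0.1]
    - [0,-0.0141,0.0074,0.001,0.15]
    - [0,-0.0192,0.009,0.001,0.2]
    - [0,-0.0213,0.0097,0.001,0.22]
    - [0,-0.0234,0.0103,0.001,0.24]
    - [0,-0.025,0.0107,0.001,0.257]
    - [0,-0.025,0.0107,0.001,0.257]
    - [0,-0.025,0.0107,0.001,0.257]

```text
t: 13.53
tool_pos: [0.5658, 0.0145, 0.1866]
tool_rot: [-0.026, -3.138, -0.0]
contact_force: [-5.9, 1.0, 3.2]
opening: -0.0
grip_force: 2.8
```

Call:
apply_moves:
  plan:
    - [0,-0.001,0,0,0]
    - [0,-0.001,0,0,0]
    - [0,-0.001,0,0,0]

```text
t: 13.78
tool_pos: [0.5665, 0.0146, 0.1866]
tool_rot: [-0.026, -3.137, -0.001]
contact_force: [-7.0, 1.5, 3.5]
opening: 0.0001
grip_force: 3.8
```

Call:
apply_moves:
  plan:
    - [0,-0.001,0,0,0]
    - [0,-0.001,0,0,0]
    - [0,-0.001,0,0,0]

```text
t: 14.03
tool_pos: [0.5674, 0.0146, 0.1866]
tool_rot: [-0.026, -3.137, -0.002]
contact_force: [-8.1, 1.8, 4.6]
opening: 0.0003
grip_force: 4.0
```

Call:
apply_moves:
  plan:
    - [0,-0.001,0,0,0]
    - [0,-0.001,0,0,0]
    - [0,-0.001,0,0,0]

```text
t: 14.28
tool_pos: [0.5683, 0.0147, 0.1865]
tool_rot: [-0.026, -3.136, -0.002]
contact_force: [-8.1, 3.1, 5.1]
opening: -0.0001
grip_force: 4.1
```

Call:
apply_moves:
  plan:
    - [0,-0.001,0,0,0]
    - [0,-0.001,0,0,0]
    - [0,-0.001,0,0,0]

```text
t: 14.53
tool_pos: [0.569, 0.0148, 0.1865]
tool_rot: [-0.026, -3.135, -0.002]
contact_force: [-11.2, 2.6, 6.6]
opening: -0.0001
grip_force: 5.5
```

Call:
apply_moves:
  plan:
    - [0,-0.001,0,0,0]
    - [0,-0.001,0,0,0]
    - [0,-0.001,0,0,0]

```text
t: 14.78
tool_pos: [0.5694, 0.0148, 0.1864]
tool_rot: [-0.026, -3.132, -0.002]
contact_force: [-15.6, 2.5, 9.9]
opening: -0.0003
grip_force: 7.6
```

Call:
apply_moves:
  plan:
    - [0,0.02,0,0,0]
    - [0,0.05,0,0,0]
    - [0,0.08,0,-0.04,0]
    - [0,0.1,0,-0.08,0]
    - [0,0.1,0,-0.12,0]
    - [0,0.1,0,-0.15,0]
    - [0,0.1,0,-0.15,0]
    - [0,0.1,0,-0.15,0]

```text
t: 15.45
tool_pos: [0.4722, 0.0158, 0.341]
tool_rot: [0.026, 3.132, -0.002]
contact_force: [-0.4, -0.3, 0.1]
opening: -0.0002
grip_force: 0.0
```

```bash
cat >> h.py <<'E'
def edges(p,T):
    c,_=cloud(p,T)
    g=(c[:,0]>.5)&(c[:,0]<.75)&(c[:,1]>-.18)&(c[:,1]<.1); c=c[g]
    # top of block (z .05) vs fence top (.045) by y-slices
    for y in np.arange(-.16,.07,.01):
        s=c[abs(c[:,1]-y)<.004]; hi=s[s[:,2]>.0475]; f=s[(s[:,2]>.035)&(s[:,2]<.0475)&(s[:,0]>.64)]
        print(round(y,3),'block',(hi[:,0].min().round(4),hi[:,0].max().round(4)) if len(hi) else '-','fence',(f[:,0].min().round(4),f[:,0].max().round(4)) if len(f) else '-')
E
python3 - <<'E'
from h import *
p,T=look('t6'); wlook('w6'); edges(p,T)
E
```

```text
corner_right 0.65 171 ((588.5420532226562, -66.96739959716797), (36.91931915283203, 28.491390228271484), 84.43241882324219)
1250 ((613.58349609375, -27.621490478515625), (118.98692321777344, 77.75849914550781), 88.73542022705078)
now [0.471  0.0159 0.335 ] fwd -0.017 F [-0.3 -0.  -0.2]
corner_left 0.53 [317.5, 421.7, 331.8, 421.3] 52 ((605.25146484375, 14.448217391967773), (4.90225887298584, 7.9736714363098145), 1.7871203422546387)
corner_right 0.78 [182.9, 349.4, 245.5, 379.0] 0 0
block 777 ((623.6433715820312, -33.83188247680664), (35.85565948486328, 107.09107971191406), 3.4107437133789062)
-0.16 block - fence (np.float64(0.655), np.float64(0.6662))
-0.15 block - fence (np.float64(0.6559), np.float64(0.6665))
-0.14 block - fence (np.float64(0.6557), np.float64(0.6661))
-0.13 block (np.float64(0.6569), np.float64(0.6639)) fence (np.float64(0.656), np.float64(0.6693))
-0.12 block (np.float64(0.6594), np.float64(0.667)) fence (np.float64(0.6562), np.float64(0.6698))
-0.11 block (np.float64(0.6596), np.float64(0.6639)) fence (np.float64(0.6563), np.float64(0.6956))
-0.1 block (np.float
[... 956 characters left out ...]
float64(0.6688))
0.0 block (np.float64(0.5001), np.float64(0.665)) fence (np.float64(0.6403), np.float64(0.6694))
0.01 block (np.float64(0.501), np.float64(0.6674)) fence (np.float64(0.6579), np.float64(0.6695))
0.02 block (np.float64(0.501), np.float64(0.6646)) fence (np.float64(0.6408), np.float64(0.6695))
0.03 block (np.float64(0.5004), np.float64(0.663)) fence (np.float64(0.6431), np.float64(0.6693))
0.04 block (np.float64(0.5002), np.float64(0.5106)) fence (np.float64(0.6596), np.float64(0.6721))
0.05 block (np.float64(0.5), np.float64(0.6677)) fence (np.float64(0.6592), np.float64(0.6722))
0.06 block (np.float64(0.501), np.float64(0.5174)) fence (np.float64(0.6603), np.float64(0.6967))
```

View pics/t6.png

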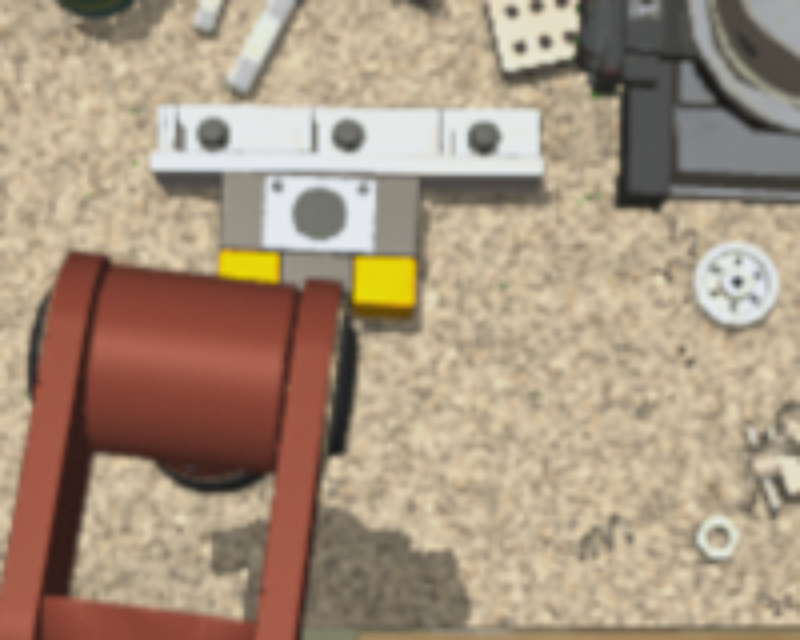

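```bash
python3 - <<'E'
from h import *
to(telemetry.get_obs(),[(.53,-.070,.186,-.02),(.563,-.070,.186,-.02)])
E
```

```text
now [0.4709 0.0159 0.3342] fwd -0.017 F [-0.3 -0.1  0.1]
[-0.061  -0.085   0.1479] roll 0.003
[-0.094  -0.0844  0.1478] roll 0.003
```

Call:
apply_moves:
  plan:
    - [0,0,-0.04,0.02,0]
    - [0,0,-0.085,0.05,0]
    - [0,-0.03,-0.085,0.085,0]
    - [0,-0.05,-0.085,0.12,0]
    - [0,-0.06,-0.085,0.14,0]
    - [0,-0.06,-0.085,0.148,0]
    - [0,-0.075,-0.085,0.148,0]
    - [0,-0.083,-0.085,0.148,0]
    - [0,-0.088,-0.085,0.148,0]
    - [0,-0.092,-0.085,0.148,0]
    - [0,-0.094,-0.085,0.148,0]
    - [0,-0.094,-0.085,0.148,0]

```text
t: 16.75
tool_pos: [0.5638, -0.0706, 0.1888]
tool_rot: [0.026, 3.141, -0.001]
contact_force: [-2.3, -0.2, 0.3]
opening: -0.0001
grip_force: 0.8
```

Call:
apply_moves:
  plan:
    - [0,-0.001,0,0,0]
    - [0,-0.001,0,0,0]
    - [0,-0.001,0,0,0]

```text
t: 17.0
tool_pos: [0.5641, -0.0706, 0.1881]
tool_rot: [-0.026, -3.14, 0.0]
contact_force: [-5.7, -0.8, 3.6]
opening: 0.0001
grip_force: 2.7
```

Call:
apply_moves:
  plan:
    - [0,-0.001,0,0,0]
    - [0,-0.001,0,0,0]
    - [0,-0.001,0,0,0]

```text
t: 17.25
tool_pos: [0.5649, -0.0708, 0.1879]
tool_rot: [-0.026, -3.138, 0.0]
contact_force: [-6.6, -0.9, 5.4]
opening: -0.0003
grip_force: 3.5
```

Call:
apply_moves:
  plan:
    - [0,-0.001,0,0,0]
    - [0,-0.001,0,0,0]
    - [0,-0.001,0,0,0]

```text
t: 17.5
tool_pos: [0.5659, -0.0709, 0.1879]
tool_rot: [-0.026, -3.138, 0.001]
contact_force: [-6.4, -1.7, 4.5]
opening: -0.0002
grip_force: 3.5
```

Call:
apply_moves:
  plan:
    - [0,-0.001,0,0,0]
    - [0,-0.001,0,0,0]
    - [0,-0.001,0,0,0]

```text
t: 17.75
tool_pos: [0.5668, -0.0711, 0.1878]
tool_rot: [-0.026, -3.138, 0.001]
contact_force: [-6.7, -2.1, 3.4]
opening: 0.0001
grip_force: 3.5
```

Call:
apply_moves:
  plan:
    - [0,-0.001,0,0,0]
    - [0,-0.001,0,0,0]
    - [0,-0.001,0,0,0]

```text
t: 18.0
tool_pos: [0.5674, -0.0711, 0.1877]
tool_rot: [-0.026, -3.136, 0.001]
contact_force: [-9.1, -1.6, 4.9]
opening: 0.0002
grip_force: 4.9
```

Call:
apply_moves:
  plan:
    - [0,-0.001,0,0,0]
    - [0,-0.001,0,0,0]
    - [0,-0.001,0,0,0]

```text
t: 18.25
tool_pos: [0.5678, -0.071, 0.1875]
tool_rot: [-0.026, -3.133, 0.001]
contact_force: [-13.2, -2.6, 9.0]
opening: -0.0001
grip_force: 6.9
```

Call:
apply_moves:
  plan:
    - [0,-0.001,0,0,0]
    - [0,-0.001,0,0,0]
    - [0,-0.001,0,0,0]

```text
t: 18.5
tool_pos: [0.5683, -0.071, 0.1873]
tool_rot: [-0.026, -3.131, 0.001]
contact_force: [-16.7, -3.1, 10.1]
opening: -0.0
grip_force: 8.7
```

Call:
apply_moves:
  plan:
    - [0,0.02,0,0,0]
    - [0,0.05,0,0,0]
    - [0,0.08,0,-0.04,0]
    - [0,0.11,0,-0.08,0]
    - [0,0.13,0.04,-0.12,0]
    - [0,0.14,0.08,-0.15,0]
    - [0,0.14,0.12,-0.15,0]
    - [0,0.14,0.16,-0.15,0]
    - [0,0.14,0.2,-0.15,0]
    - [0,0.14,0.24,-0.15,0]
    - [0,0.14,0.25,-0.15,0]
    - [0,0.14,0.25,-0.15,0]

```text
t: 19.5
tool_pos: [0.4343, 0.1862, 0.339]
tool_rot: [0.016, 3.139, 0.006]
contact_force: [-0.4, 0.2, 0.1]
opening: -0.0
grip_force: 0.0
```

```bash
python3 - <<'E'
from h import *
p=eyes.get_image('top');T=T_cam(p);c,uv=cloud(p,T)
g=(c[:,1]>-.2)&(c[:,1]<.1)
# yellow mask in colour -> back edges
hsv=cv2.cvtColor(p['img'],cv2.COLOR_BGR2HSV);m=((hsv[...,0]>20)&(hsv[...,0]<35)&(hsv[...,1]>180)&(hsv[...,2]>120))
top=(abs(c[:,2]-.05)<.006)&m[uv[:,1],uv[:,0]]&g
for lo,hi in((-.2,-.035),(-.035,.1)):
    s=c[top&(c[:,1]>lo)&(c[:,1]<hi)];print('yellow',len(s),s.mean(0).round(4))
b=c[(abs(c[:,2]-.05)<.006)&g&(c[:,0]>.5)&(c[:,0]<.652)];print(fit(b,1))
f=c[(abs(c[:,2]-.0435)<.006)&g&(c[:,0]>.652)&(c[:,0]<.69)];print(fit(f,1))
img=cv2.resize(p['img'][200:265,270:390],None,fx=6,fy=6,interpolation=cv2.INTER_CUBIC);cv2.imwrite('pics/t7.png',img)
to(telemetry.get_obs(),[])
E
```

```text
yellow 177 [ 0.5912 -0.0672  0.0491]
yellow 166 [0.5924 0.0141 0.049 ]
((614.2258911132812, -27.975940704345703), (118.7782974243164, 75.52104949951172), 89.93695831298828)
((668.6661987304688, -46.17774200439453), (239.18431091308594, 33.15732192993164), 89.72938537597656)
now [0.4345 0.1842 0.3385] fwd -0.011 F [ 0.6  0.6 -0.8]
```

View pics/t7.png

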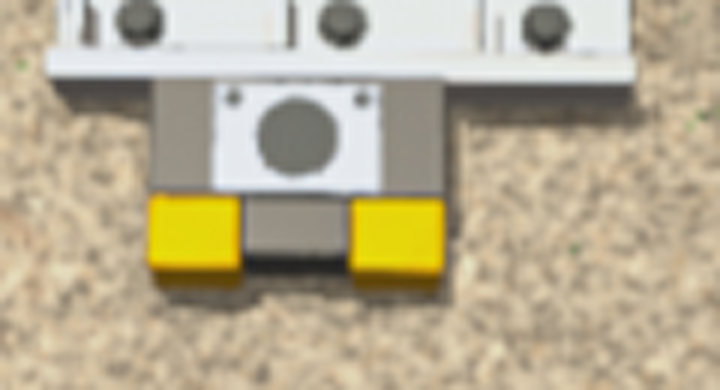

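```bash
python3 -c "
from station import ctrl
print(ctrl.finish_job())"
```

```text
the job is handed in; nothing more can be done
None
```

I pushed the die block's yellow corners one at a time, left corner first, until its milled face lay flush against the fence. By my last measurement block and fence are square to within about 0.6 mm across the block's width; the arm stands clear and the job is handed in, but no verdict came back.

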